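# Push the tin and the tea box home into their docks

### The arm

A 7-joint arm with a two-finger parallel gripper is mounted at the origin on a cart in front of the work surface, level with it; the furniture and walls round the work are solid. World frame = base frame: x ahead of the robot, y to its left, z up, the work surface at z = 0. Lengths are in m, angles in degrees, forces in N, time in s.
With the tool pointing down it reaches from about 0.425 to 0.875 m from the base axis. Payload 4.7 kg.
Tool frame: the origin (TCP) lies on the mounting face of the last link; the fingertips stand 182 mm ahead of it and the grasp point (between the pads) lies 164 mm ahead of it; z points along the fingers, x is the direction in which the jaws open and shut, and the axes are right-handed (so a half turn about z gives the same grasp; the last joint's range is limited). The gripper opens to 87 mm and grips with 3 to 60 N. Pads are 19 mm wide; open, the fingers measure 117 mm over their backs; the gripper's body (75 mm by 190 mm) begins 51 mm behind the grasp point.
Start: joints at [-64.853, 18.392, -4.016, 83.108, 1.295, 78.541, -3.26], TCP at [0.268, 0.592, 0.405] pointing down, gripper open.
Joint ranges: [-163.93, 163.93], [-17.29, 119.83], [-79.2, 71.16], [3.27, 140.29], [-89.18, 269.18], [5.43, 117.66], [-154.24, 154.24]. Speed limits (degrees/s): [147.25, 147.25, 180, 180, 180, 180, 180].

### API

Orientations are given as [roll, pitch, yaw] about the fixed x, y, z axes, in that order (R = Rz(yaw) Ry(pitch) Rx(roll)).
In Python, from cell import status, cams, env, outline_of, landmark_of gives the robot as it stands. The module is installed in compiled form; this text tells all that it offers.
- The arm moves only by the tool jog_arm, never from a script. Its argument "rows" is a list of rows, each a list of 7 numbers: the closure, from 0 (fully open) to 1 (shut), then the shift along the tool's x, y, z in m, then the turn, a rotation vector about the tool's x, y, z in degrees. A call has 1 to 12 rows; each row shifts and turns the commanded pose from where the row before left it, along the tool's axes as they then stand; what a row does not reach is not made up. A row lasts 1/12 s, in which the tool goes at most 41.7 mm and 7.16 degrees, less where a joint would pass 70% of its speed; a pose out of reach is approached as far as the arm can. A call with a gripper value outside its range is refused whole. The fingers move at their own pace and stop on an object; "grip_force" is the grip in N (left out, the last holds). Time passes only in rows, so rows that do not move let the fingers close. It gives the time, the measured TCP pose, the force and the opening at its end, in the units of the state.
- status.get_obs(): the state, without advancing time (a new reading comes with each control period).
- cams.read_camera(name): name is "scene" or "top" or "wrist"; returns (picture, depth): 420x560x3 uint8, red, green, blue; 420x560 float32, m along the optical axis (not along the pixel's ray), 0 where there is no reading.
- cams.camera_params(name): a dict with "vfov" (degrees; the focal length in pixels is half the picture's height over the tangent of half this angle, whatever the lens; pixels are square), "cx", "cy" (the principal point, pixels), "k1" (the pictures are not rectified: a ray, as slopes to the right and down, at radius r is drawn at 1 + k1 r^2 times it, then the intrinsics apply), "eye" and "attitude" of the camera in the world. Camera axes: x right, y up, looking along -z (the intrinsics and any distortion apply to the point x, -y, -z); pixel columns grow to the right and rows downward; lengths in m; the calibration is good to about 2 mm. A picture is of the moment at which its call begins: read the wrist's pose just before it. camera_params takes no time and is no camera call; for the wrist camera it gives the pose at the moment of the call.
- env.sign_off(): hands the job in, once; it reports no verdict.
Trained networks look in the newest picture that a camera, given by its name, has taken for a name from the list of things; names that differ only in an ending like _2 or _b are one class to them, and where a whole thing is asked for, a point or a joint stands for the part that bears it (a point fixed in the world has none). Each returns a list of dicts, best first, with "conf" (0 to 1); they miss things now and then, are a little off and sometimes report something else, mostly with a low value. They report only what shows in the picture. A call takes as long as a camera call.
- outline_of(camera, name): "pixels" (420x560 bool, what is visible of it) and "box" ([left, top, right, bottom] in pixels, round what is visible of it).
- landmark_of(camera, name): "position" ([row, column] in pixels: a listed point, or the origin of a listed thing).
The state is a dict: "time_s": time; "qpos": joint angles; "joint_velocities": joint speeds; "effort": joint torques, N m; "tool_pos": TCP position; "tool_rot": TCP orientation; "force": force on the tool from outside, world axes, zero at the start; "wrist_torque": the same for the moment, N m; "grip_width": finger opening in m.
Only numpy, scipy, OpenCV 4.12 (cv2) and the standard library are available. Lean on these libraries where they do the work, as an engineer would, in place of code of your own. Each camera call takes 0.05 s, during which the arm holds its last target. There are 200 camera calls.

### The job

On the worktop a round food tin and a box of tea stand in front of two low three-sided wooden docks: the narrow dock is for the tin, the wide one for the tea box. With the fingers, slide each of the two gently along the worktop into its own dock until it rests against the dock's back rail, the tea box square to the rail; do not lift, tip or flick them. Leave the garlic, mug, lemon, oil bottle and spice jars where they are, and finish with the hand clear of everything.

Things in the scene. Friction and masses are not known exactly. Their poses are not given: they have to be found in the camera images.
- tin: flat round food tin standing upright, 86 mm across, 40 mm tall, 0.16 to 0.33 kg, loose. Origin: centre of its underside. It starts before the open side of its dock, some 120 to 170 mm short of its seat and up to 35 mm to either side. A single finger lets it swerve; two fingers spread about 50 mm cradle it
- tea_box: black tea carton lying flat, rigid, loose, 0.07 to 0.15 kg: 68 mm (its x) by 136 mm (its y) by 69 mm tall. Origin: centre of its underside. It starts before the open side of its dock, some 120 to 170 mm short of its seat, up to 35 mm to either side and turned up to 0.25 rad from the dock's yaw (equal yaw: square)
- tin_dock: narrow wooden dock screwed to the worktop, left or right of the other; no floor. Rails 22 mm high, 14 mm thick; 120 mm between the side rails, which reach 57 mm forward of the back rail's inner face. Origin: on the worktop, middle of that inner face; +x points into the back rail (the way to push), y along it. A seated tin has its centre at x = -0.043 here and sticks out in front
- box_dock: wide wooden dock like the other, but 176 mm between the side rails, which reach 45 mm forward of the back rail's inner face. Same kind of origin and axes. A seated tea box has its centre at x = -0.034 here, a long face flat on the back rail, and sticks out in front
- garlic: bulb of garlic, 60 mm wide, 58 mm tall, between the two docks; loose, a bystander to leave alone. Origin: centre of its underside
- spice_jar_a: spice jar with red cap, 45 mm wide, 106 mm tall, at the back; loose, a bystander to leave alone. Origin: centre of its underside
- spice_jar_b: spice jar with red cap, 45 mm wide, 106 mm tall, at the back, right of the other; loose, a bystander to leave alone. Origin: centre of its underside
- mug: white mug with blue bands, 84 mm wide, 89 mm tall, at the right by the canisters; loose, a bystander to leave alone. Origin: centre of its underside
- lemon: lemon, 72 mm long, 58 mm tall, at the right; loose, a bystander to leave alone. Origin: centre of its underside
- oil_bottle: glass oil bottle, 61 mm wide, 268 mm tall, at the back; loose, a bystander to leave alone. Origin: centre of its underside

How it is judged:
By the outcome, as a careful person would: the job done as asked, in the order asked, and still so for the second after the job is handed in, with the robot touching nothing.
It also fails if it takes over 54 s, if anything falls off the work surface, if the arm or the gripper's body presses on something with over 40 N, if the wrist force passes 120 N, or if a joint passes its speed limit or range.

## Working session

There is one attempt and no reset: what is moved stays moved. The work goes in short steps, Python scripts to look and compute and a tool call to move; the robot and the scene stay as the last step left them, time stands still between calls to the robot, and variables do not carry over. Pictures are saved under pics/ and viewed, about 8 in all and at most 12, crops included, and the job is handed in when it is done.

Besides the shell and the picture viewer there is one more tool, called after ">>>" by a JSON object that holds its "method" and its "body". jog_arm: Moves the arm, as the interface text tells. Its arguments: {"type":"object","properties":{"rows":{"type":"array"},"grip_force":{"type":"number"}},"required":["rows"]}

```bash
mkdir -p pics; cat > h.py <<'E'
import numpy as np, cv2
from cell import status, cams, env, outline_of, landmark_of
from scipy.spatial.transform import Rotation as R
def rays(p, uv):
    f=210/np.tan(np.radians(p["vfov"])/2)
    K=np.array([[f,0,p["cx"]],[0,f,p["cy"]],[0,0,1]])
    u=cv2.undistortPoints(np.float64(uv).reshape(-1,1,2),K,np.array([p["k1"],0,0,0,0.]))[:,0]
    return np.c_[u[:,0],-u[:,1],-np.ones(len(u))]
def att(p):
    a=np.array(p["attitude"]); 
    return a if a.shape==(3,3) else R.from_euler('xyz',a,degrees=True).as_matrix()
def world(p,uv,d):  # d depth
    return (rays(p,uv)*np.reshape(d,(-1,1)))@att(p).T+np.array(p["eye"])
def atz(p,uv,z):
    r=rays(p,uv)@att(p).T; e=np.array(p["eye"]); return e+r*((z-e[2])/r[:,2:3])
def cloud(cam,p,depth):
    v,u=np.mgrid[0:420,0:560]; uv=np.c_[u.ravel(),v.ravel()]
    return world(p,uv,depth.ravel()).reshape(420,560,3)
E
python3 - <<'E'
from h import *
s=status.get_obs(); print({k:np.round(v,3).tolist() for k,v in s.items()})
ims=[]
for c in("scene","top"):
    p=cams.camera_params(c); print(c,p)
    im,d=cams.read_camera(c); cv2.imwrite(f"pics/{c}0.png",im[:,:,::-1]); W=cloud(c,p,d); np.savez(f"{c}.npz",W=W,d=d,im=im)
    for n in("tin","tea_box","tin_dock","box_dock","garlic"):
        for o in outline_of(c,n)[:2]:
            m=o["pixels"]&(d>0); 
            if m.sum()>5: print(c,n,round(o["conf"],2),o["box"],np.round(np.median(W[m],0),3),"zmax",np.round(np.percentile(W[m],[5,95],axis=0),3).tolist())
        for o in landmark_of(c,n)[:1]:
            r,cc=o["position"]; print("  lm",round(o["conf"],2),np.round([r,cc]),np.round(atz(p,[[cc,r]],0)[0],3))
E
```

```text
{'time_s': 0.0, 'qpos': [-64.854, 18.439, -4.016, 83.174, 1.294, 78.542, -3.258], 'joint_velocities': [-0.052, -0.017, 0.049, 0.087, 0.053, 0.024, -0.071], 'effort': [-0.0, -49.129, -0.404, -31.253, -0.064, 0.044, 0.0], 'tool_pos': [0.268, 0.592, 0.404], 'tool_rot': [179.995, 0.11, 65.665], 'force': [-0.925, 0.634, 0.042], 'wrist_torque': [0.018, -0.008, -0.033], 'grip_width': 0.087}
scene {'vfov': 53.953433117319655, 'cx': 284.25305324856294, 'cy': 215.2220366336628, 'k1': -0.0337496471447235, 'eye': array([ 0.02080592, -0.42535101,  0.77401315]), 'attitude': array([ 41.89102659,  -0.52820231, -61.00398927])}
scene tin 0.97 [152.2, 192.4, 185.7, 230.1] [0.482 0.142 0.036] zmax [[0.449, 0.109, 0.004], [0.523, 0.184, 0.039]]
  lm 0.66 [215. 172.] [0.492 0.151 0.   ]
scene tea_box 0.88 [247.7, 232.9, 316.1, 286.9] [ 0.474 -0.171  0.066] zmax [[0.454, -0.23, 0.007], [0.523, -0.106, 0.069]]
  lm 0.66 [266. 280.] [ 0.491 -0.163  0.   ]
scene tin_dock 0.52 [325.6, 148.6, 346.4, 192.7] [ 0.776 -0.163  0.071] zmax [[0.77, -0.179, 0.013], [0.8, -0.142, 0.107]]
  lm 0.91 [170. 207.] [0.673 0.1
[... 935 characters left out ...]
, -0.219, 0.065], [0.523, -0.101, 0.072]]
  lm 0.63 [260. 286.] [ 0.494 -0.151  0.   ]
top tin_dock 0.61 [126.1, 184.4, 184.5, 215.1] [0.676 0.189 0.022] zmax [[0.626, 0.107, 0.001], [0.689, 0.252, 0.026]]
  lm 0.76 [193. 154.] [0.674 0.188 0.   ]
top box_dock 0.59 [262.1, 173.7, 340.6, 197.7] [ 0.696 -0.189  0.022] zmax [[0.658, -0.29, 0.002], [0.708, -0.096, 0.026]]
  lm 0.62 [184. 304.] [ 0.69  -0.203  0.   ]
top garlic 0.92 [221.3, 157.6, 238.1, 178.1] [ 0.733 -0.012  0.038] zmax [[0.713, -0.034, 0.019], [0.758, 0.012, 0.05]]
top garlic 0.27 [253.3, 132.4, 270.7, 160.7] [ 0.764 -0.095  0.104] zmax [[0.754, -0.113, 0.019], [0.79, -0.077, 0.11]]
  lm 0.56 [169. 237.] [ 0.734 -0.028  0.   ]
```

View pics/top0.png

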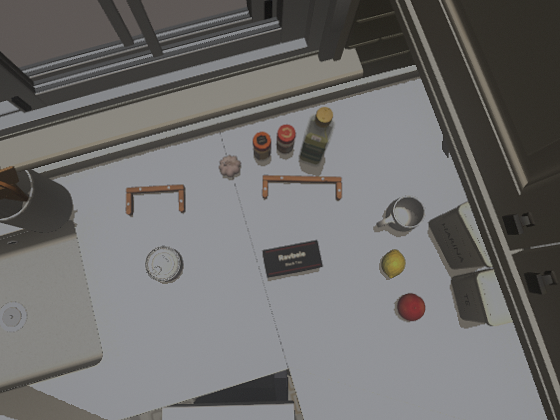

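View pics/scene0.png

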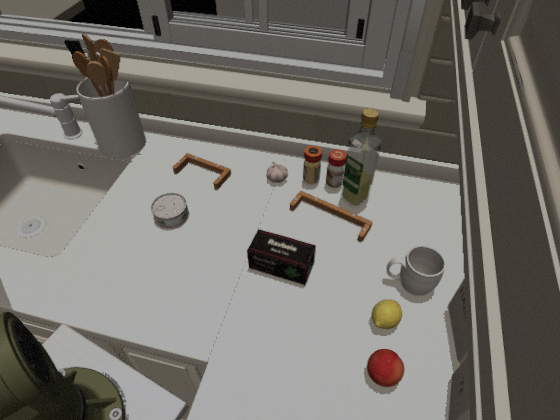

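```bash
cat > fit.py <<'E'
from h import *
from scipy.optimize import minimize
def raster(shape_fn,q,pts_in,grid):
    pass
def dock_fit(pts, w, L, t=0.014):
    # pts: rail-top points (x,y). occupancy IoU on 1.5mm-jittered points
    pts=pts[:,:2]
    def loss(q):
        c,s=np.cos(q[2]),np.sin(q[2]); d=pts-q[:2]; x=c*d[:,0]+s*d[:,1]; y=-s*d[:,0]+c*d[:,1]
        # signed distance to rails (centre-lines)
        h=w/2+t/2
        db=np.hypot(x-t/2, np.maximum(abs(y)-h,0))
        ds=np.hypot(abs(y)-h, np.maximum(np.maximum(-L+t/2-x, x-t/2),0))
        e=np.minimum(db,ds); return np.sum(np.minimum(e,0.015)**2)
    best=None
    m=pts.mean(0)
    for yaw in np.radians(np.arange(-30,31,6)):
        for dx in(0,.02):
            r=minimize(loss,[m[0]+dx,m[1],yaw],method="Nelder-Mead",options=dict(xatol=1e-5,fatol=1e-10,maxiter=2000,initial_simplex=[[m[0]+dx,m[1],yaw],[m[0]+dx+.02,m[1],yaw],[m[0]+dx,m[1]+.02,yaw],[m[0]+dx,m[1],yaw+.1]]))
            if best is None or r.fun<best.fun: best=r
    return best.x, np.sqrt(best.fun/len(pts))
def rel(o,p):
    c,s=np.cos(p[2]),np.sin(p[2]); d=np.array(o[:2])-p[:2]; return np.array([c*d[0]+s*d[1],-s*d[0]+c*d[1]])
def near(W,c,r,zlo,zhi):
    return (np.hypot(W[...,0]-c[0],W[...,1]-c[1])<r)&(W[...,2]>zlo)&(W[...,2]<zhi)
def rect_fit(pts):
    (c,(a,b),an)=cv2.minAreaRect(np.float32(pts[:,:2]*1000)); return np.array(c)/1000,(a,b),an
def brown(im):
    h=cv2.cvtColor(im,cv2.COLOR_RGB2HSV); return (h[...,0]<20)&(h[...,1]>110)
E
python3 - <<'E'
from fit import *
for c in("top","scene"):
    z=np.load(c+".npz"); W,im,d=z["W"],z["im"],z["d"]; b=brown(im)&(d>0)
    for n,ce,w,L in(("tin",(.67,.18),.12,.057),("box",(.69,-.195),.176,.045)):
        P=W[b&near(W,ce,.15,.014,.032)]; q,e=dock_fit(P,w,L); print(c,n,len(P),np.round(q[:2],4),np.degrees(q[2]).round(2),e.round(4),"z",np.median(P[:,2]).round(4))
    P=W[near(W,(.487,.15),.07,.03,.05)]; print("tin",len(P),cv2.minEnclosingCircle(np.float32(P[:,:2]*1000)),np.median(P,0).round(4))
    P=W[near(W,(.492,-.16),.1,.058,.08)]; print("tea",len(P),rect_fit(P),np.median(P,0).round(4))
E
```

```text
top tin 317 [0.6746 0.1809] 1.86 0.0029 z 0.0231
top box 380 [ 0.6922 -0.1952] -2.43 0.003 z 0.0228
tin 1012 ((489.8091735839844, 152.90994262695312), 43.54517364501953) [0.49   0.1533 0.0378]
tea 1573 (array([ 0.4931214 , -0.15973123]), (66.362548828125, 134.91859436035156), 9.219339370727539) [ 0.4925 -0.1593  0.0687]
scene tin 364 [0.6729 0.1761] 1.88 0.0037 z 0.0206
scene box 565 [ 0.6908 -0.2001] -2.48 0.0049 z 0.0209
tin 796 ((491.25823974609375, 149.61837768554688), 44.933597564697266) [0.4887 0.1503 0.0364]
tea 1672 (array([ 0.49299091, -0.16377383]), (68.31360626220703, 135.57110595703125), 9.163898468017578) [ 0.4894 -0.1669  0.0673]
```

```bash
cat > plan.py <<'E'
from h import *
import json
def plan(p,yaw,n,clo,start=None,tilt=(180,0)):
    s=status.get_obs(); 
    P,Rm=(np.array(s["tool_pos"]),R.from_euler('xyz',s["tool_rot"],degrees=True)) if start is None else start
    Rt=R.from_euler('xyz',[tilt[0],tilt[1],yaw],degrees=True); out=[]
    for i in range(n):
        k=n-i; d=Rm.inv().apply((np.array(p)-P)/k).round(3)
        t=((Rm.inv()*Rt).as_rotvec(degrees=True)/k).round(1)
        if np.abs(t).max()>7.1 or np.linalg.norm(d)>.0417: print("TOO FAST",d,t)
        P=P+Rm.apply(d); Rm=Rm*R.from_rotvec(t,degrees=True); out.append([clo,*d.tolist(),*t.tolist()])
    print(json.dumps(out)); return P,Rm
E
python3 -c "
from plan import *
plan((.42,.138,.36),100.7,12,.425)"
```

```text
[[0.425, -0.029, 0.027, 0.004, 0.0, -0.0, -2.9], [0.425, -0.031, 0.026, 0.004, 0.0, -0.0, -2.9], [0.425, -0.032, 0.024, 0.004, 0.0, -0.0, -2.9], [0.425, -0.033, 0.022, 0.004, 0.0, -0.0, -2.9], [0.425, -0.034, 0.021, 0.004, 0.0, -0.0, -2.9], [0.425, -0.035, 0.019, 0.004, 0.0, -0.0, -2.9], [0.425, -0.036, 0.017, 0.003, 0.0, -0.0, -2.9], [0.425, -0.037, 0.015, 0.004, 0.0, -0.0, -2.9], [0.425, -0.038, 0.014, 0.003, 0.0, -0.0, -3.0], [0.425, -0.038, 0.011, 0.004, 0.0, -0.0, -2.9], [0.425, -0.039, 0.01, 0.003, 0.0, -0.0, -3.0], [0.425, -0.039, 0.007, 0.004, 0.0, -0.0, -2.9]]
```

>>> {"method": "jog_arm", "body": {"rows": [[0.425,-0.029,0.027,0.004,0,0,-2.9],[0.425,-0.031,0.026,0.004,0,0,-2.9],[0.425,-0.032,0.024,0.004,0,0,-2.9],[0.425,-0.033,0.022,0.004,0,0,-2.9],[0.425,-0.034,0.021,0.004,0,0,-2.9],[0.425,-0.035,0.019,0.004,0,0,-2.9],[0.425,-0.036,0.017,0.003,0,0,-2.9],[0.425,-0.037,0.015,0.004,0,0,-2.9],[0.425,-0.038,0.014,0.003,0,0,-3],[0.425,-0.038,0.011,0.004,0,0,-2.9],[0.425,-0.039,0.01,0.003,0,0,-3],[0.425,-0.039,0.007,0.004,0,0,-2.9]]}}

```text
time_s: 2.1
tool_pos: [0.4201, 0.1357, 0.3602]
tool_rot: [179.9, -0.0, 100.8]
force: [1.8, -0.4, 0.1]
grip_width: 0.0503
```

```bash
cat > wl.py <<'E'
from fit import *
import sys
s=status.get_obs(); print(s["time_s"],np.round(s["tool_pos"],4),np.round(s["tool_rot"],2),"F",np.round(s["force"],1),"w",round(s["grip_width"],3),"q",np.round(s["qpos"],0))
def look(cam,name):
    p=cams.camera_params(cam); im,d=cams.read_camera(cam); cv2.imwrite(f"pics/{name}.png",im[:,:,::-1])
    W=cloud(cam,p,d); W[d<=0]=np.nan; return im,d,W
def measure(cam,name,tin=None,tea=None,td=None,bd=None):
    im,d,W=look(cam,name); b=brown(im)
    for n,ce,w,L in(("tindock",td,.12,.057),("boxdock",bd,.176,.045)):
        if ce is not None:
            P=W[b&near(W,ce,.14,.014,.032)]
            if len(P)>60: q,e=dock_fit(P,w,L); print(n,len(P),np.round(q[:2],4),np.degrees(q[2]).round(2),e.round(4),P[:,2].mean().round(4))
            else: print(n,len(P))
    if tin is not None:
        P=W[near(W,tin,.065,.033,.047)]; print("tin",len(P),cv2.minEnclosingCircle(np.float32(P[:,:2]*1000)) if len(P) else "",np.percentile(P,[1,99],axis=0).round(4).tolist())
    if tea is not None:
        P=W[near(W,tea,.1,.060,.078)]; print("tea",len(P),rect_fit(P),np.median(P,0).round(4))
E
python3 -c "
from wl import *
measure('wrist','w1',tin=(.49,.151),td=(.66,.179))"
```

```text
2.1 [0.4201 0.1357 0.3602] [ 1.7991e+02 -4.0000e-02  1.0081e+02] F [ 1.8 -0.4  0.1] w 0.05 q [-38.  -6.  16. 115.   2.  71.  78.]
tindock 0
tin 3111 ((491.42205810546875, 150.63531494140625), 43.323543548583984) [[0.4496, 0.1098, 0.0338], [0.5327, 0.188, 0.0395]]
```

View pics/w1.png

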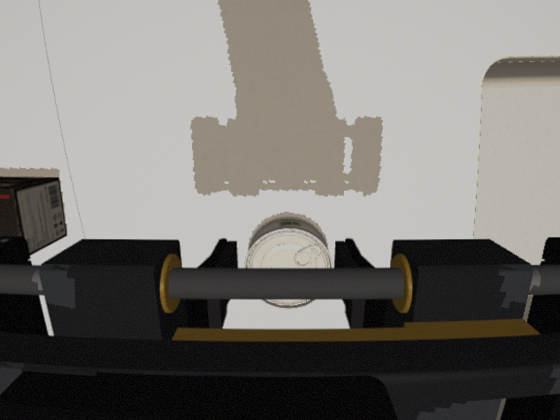

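```bash
python3 -c "
from plan import *
st=plan((.425,.1387,.194),100.6,8,.425)
"
```

```text
[[0.425, 0.001, 0.001, 0.021, 0.0, 0.0, -0.0], [0.425, 0.001, 0.001, 0.021, 0.0, 0.0, -0.0], [0.425, 0.002, 0.0, 0.021, 0.0, 0.0, -0.0], [0.425, 0.001, 0.001, 0.02, 0.0, 0.0, -0.0], [0.425, 0.002, 0.0, 0.021, 0.0, 0.1, -0.1], [0.425, 0.001, 0.001, 0.02, 0.0, 0.0, -0.0], [0.425, 0.001, 0.0, 0.021, 0.0, 0.1, -0.1], [0.425, 0.002, 0.001, 0.02, 0.0, 0.0, -0.0]]
```

```bash
python3 -c "
from plan import *
s=status.get_obs();print(s['time_s'],s['tool_pos'],s['tool_rot'])
P,Rm=plan((.425,.1387,.194),100.6,8,.425);print(P,Rm.as_matrix().round(3))
"
```

```text
2.15 [0.4222069  0.12766488 0.35940743] [179.96579111   0.24014903 100.39606336]
[[0.425, 0.001, 0.001, 0.021, 0.0, 0.0, -0.0], [0.425, 0.001, 0.001, 0.021, 0.0, 0.0, -0.0], [0.425, 0.002, 0.0, 0.021, 0.0, 0.0, -0.0], [0.425, 0.001, 0.001, 0.02, 0.0, 0.0, -0.0], [0.425, 0.002, 0.0, 0.021, 0.0, 0.1, -0.1], [0.425, 0.001, 0.001, 0.02, 0.0, 0.0, -0.0], [0.425, 0.001, 0.0, 0.021, 0.0, 0.1, -0.1], [0.425, 0.002, 0.001, 0.02, 0.0, 0.0, -0.0]]
[0.42532461 0.13886632 0.19437583] [[-0.184  0.983  0.001]
 [ 0.983  0.184 -0.001]
 [-0.001  0.001 -1.   ]]
```

>>> {"method": "jog_arm", "body": {"rows": [[0.425,0,0.001,0.02,0,0,0],[0.425,0,0.001,0.025,0,0,0],[0.425,0,0.001,0.025,0,0,0],[0.425,0,0.001,0.025,0,0,0],[0.425,0,0.001,0.025,0,0,0],[0.425,0,0,0.02,0,0,0],[0.425,0,0,0.015,0,0,0],[0.425,0,0,0.01,0,0,0],[0.425,0,0,0,0,0,0],[0.425,0,0,0,0,0,0],[0.425,0,0,0,0,0,0]]}}

```text
time_s: 3.07
tool_pos: [0.4253, 0.139, 0.1958]
tool_rot: [179.9, -0.0, 100.7]
force: [0.1, -0.4, 0.7]
grip_width: 0.0499
```

>>> {"method": "jog_arm", "body": {"rows": [[0.425,0,0.006,0,0,0,0],[0.425,0,0.006,0,0,0,0],[0.425,0,0.006,0,0,0,0],[0.425,0,0.006,0,0,0,0],[0.425,0,0.007,0,0,0,0],[0.425,0,0.008,0,0,0,0],[0.425,0,0.008,0,0,0,0],[0.425,0,0.008,0,0,0,0],[0.425,0,0.008,0,0,0,0],[0.425,0,0.008,0,0,0,0],[0.425,0,0.006,0,0,0,0],[0.425,0,0.003,0,0,0,0]]}}

```text
time_s: 4.07
tool_pos: [0.5044, 0.1536, 0.1947]
tool_rot: [180.0, 0.0, 100.7]
force: [-0.7, 0.4, 0.2]
grip_width: 0.0498
```

```bash
python3 -c "
from wl import *
measure('top','t1',tin=(.56,.163),td=(.66,.179))
cv2.imwrite('pics/t1c.png',cv2.resize(cv2.imread('pics/t1.png')[120:300,90:330],None,fx=3,fy=3))"
```

```text
4.0667 [0.5044 0.1536 0.1947] [1.7995e+02 1.0000e-02 1.0065e+02] F [-0.7  0.4  0.2] w 0.05 q [-35.  16.  17. 114.  -6.  51.  86.]
tindock 321 [0.6747 0.1807] 1.88 0.0031 0.023
tin 261 ((565.337646484375, 161.85150146484375), 38.906558990478516) [[0.5589, 0.1255, 0.034], [0.589, 0.198, 0.0429]]
```

View pics/t1c.png

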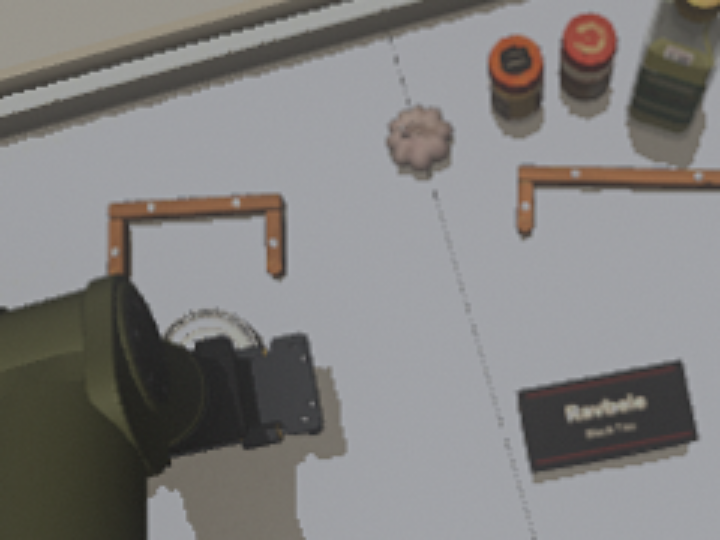

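>>> {"method": "jog_arm", "body": {"rows": [[0.425,0,0.005,0,0,0,0],[0.425,0,0.007,0,0,0,0],[0.425,0,0.008,0,0,0,0],[0.425,0,0.008,0,0,0,0],[0.425,0,0.008,0,0,0,0],[0.425,0,0.008,0,0,0,0],[0.425,0,0.008,0,0,0,0],[0.425,0,0.007,0,0,0,0],[0.425,0,0.006,0,0,0,0],[0.425,0,0.004,0,0,0,0],[0.425,0,0.003,0,0,0,0],[0.425,0,0.002,0,0,0,0]]}}

```text
time_s: 5.12
tool_pos: [0.5763, 0.1672, 0.1947]
tool_rot: [-180.0, 0.0, 100.7]
force: [-0.6, 0.2, 0.2]
grip_width: 0.0499
```

>>> {"method": "jog_arm", "body": {"rows": [[0.425,0,0.002,0,0,0,0],[0.425,0,0.002,0,0,0,0],[0.425,0,0.002,0,0,0,0],[0.425,0,0.001,0,0,0,0]]}}

```text
time_s: 5.45
tool_pos: [0.5831, 0.1685, 0.1948]
tool_rot: [180.0, -0.0, 100.7]
force: [-1.2, -0.3, -0.5]
grip_width: 0.0498
```

```bash
python3 -c "
from wl import *
print(s['force'])
measure('top','t2',tin=(.631,.178),td=(.66,.179))
cv2.imwrite('pics/t2c.png',cv2.resize(cv2.imread('pics/t2.png')[150:250,90:230],None,fx=5,fy=5))"
```

```text
5.45 [0.5831 0.1685 0.1948] [179.98  -0.   100.66] F [-1.2 -0.3 -0.5] w 0.05 q [-33.  24.  17. 102.  -9.  55.  89.]
[-1.16372433 -0.3396411  -0.54204093]
tindock 204 [0.6741 0.1808] 2.77 0.0032 0.0228
tin 122 ((651.9678344726562, 174.02818298339844), 32.569427490234375) [[0.6427, 0.1424, 0.0347], [0.6679, 0.2038, 0.0432]]
```

>>> {"method": "jog_arm", "body": {"rows": [[0.425,0,0.001,0,0,0,0],[0.425,0,0.001,0,0,0,0],[0.425,0,0.001,0,0,0,0],[0.425,0,0,0,0,0,0]]}}

```text
time_s: 5.83
tool_pos: [0.5861, 0.1691, 0.1948]
tool_rot: [180.0, -0.0, 100.7]
force: [0.5, 0.5, -0.1]
grip_width: 0.05
```

>>> {"method": "jog_arm", "body": {"rows": [[0.425,0,0.001,0,0,0,0],[0.425,0,0.001,0,0,0,0],[0.425,0,0,0,0,0,0]]}}

```text
time_s: 6.08
tool_pos: [0.588, 0.1694, 0.1948]
tool_rot: [180.0, -0.0, 100.7]
force: [-0.3, 0.4, -0.8]
grip_width: 0.0502
```

>>> {"method": "jog_arm", "body": {"rows": [[0.425,0,0.001,0,0,0,0],[0.425,0,0,0,0,0,0]]}}

```text
time_s: 6.25
tool_pos: [0.589, 0.1696, 0.1948]
tool_rot: [180.0, -0.0, 100.7]
force: [-0.5, -0.5, 0.5]
grip_width: 0.0497
```

Not yet in contact; creep on.

>>> {"method": "jog_arm", "body": {"rows": [[0.425,0,0.001,0,0,0,0],[0.425,0,0,0,0,0,0]]}}

```text
time_s: 6.42
tool_pos: [0.5898, 0.1698, 0.1948]
tool_rot: [-180.0, -0.0, 100.7]
force: [-0.9, -0.5, -0.4]
grip_width: 0.0501
```

>>> {"method": "jog_arm", "body": {"rows": [[0.425,0,0.001,0,0,0,0],[0.425,0,0,0,0,0,0]]}}

```text
time_s: 6.58
tool_pos: [0.5904, 0.1699, 0.1946]
tool_rot: [-179.9, -0.0, 100.7]
force: [-4.4, -0.6, 3.0]
grip_width: 0.0501
```

```bash
python3 -c "
from wl import *
measure('top','t3',tin=(.631,.178),td=(.66,.179))
cv2.imwrite('pics/t3c.png',cv2.resize(cv2.imread('pics/t3.png')[150:250,90:230],None,fx=5,fy=5))"
```

```text
6.5833 [0.5904 0.1699 0.1946] [-179.9    -0.    100.66] F [-4.4 -0.6  3. ] w 0.05 q [-33.  25.  17. 101.  -9.  55.  89.]
tindock 157 [0.6753 0.1803] 1.61 0.003 0.0227
tin 112 ((622.6182861328125, 182.75128173828125), 53.941749572753906) [[0.5727, 0.1421, 0.0335], [0.6756, 0.2033, 0.0426]]
```

View pics/t3c.png

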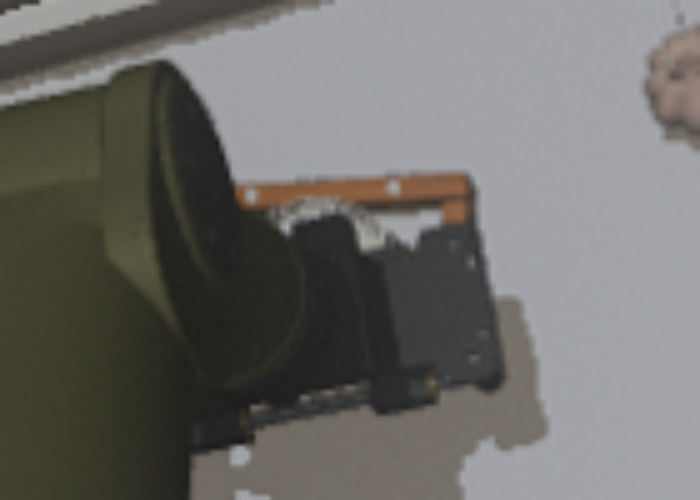

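>>> {"method": "jog_arm", "body": {"rows": [[0.425,0,-0.004,0,0,0,0],[0.425,0,-0.006,0,0,0,0],[0.425,0,-0.01,0,0,0,0],[0.425,0,-0.015,0,0,0,0],[0.425,0,-0.02,0,0,0,0],[0.425,0,-0.02,-0.005,0,0,0],[0.425,0,-0.015,-0.02,0,0,0],[0.2,0,-0.01,-0.03,0,0,0],[0,0,0,-0.035,0,0,0],[0,0,0,-0.02,0,0,0]]}}

```text
time_s: 7.47
tool_pos: [0.4926, 0.1513, 0.3083]
tool_rot: [179.7, -0.1, 100.7]
force: [0.9, 0.4, -1.1]
grip_width: 0.0628
```

```bash
python3 -c "
from plan import *
# commanded start approx
P,Rm=plan((.434,-.1715,.29),99.2,10,0)
print(P)"
```

```text
[[0, -0.031, -0.012, 0.002, 0.0, -0.0, 0.1], [0, -0.031, -0.012, 0.002, 0.0, -0.0, 0.2], [0, -0.031, -0.012, 0.002, 0.0, -0.0, 0.1], [0, -0.031, -0.011, 0.002, 0.0, -0.0, 0.2], [0, -0.031, -0.011, 0.002, 0.1, -0.0, 0.1], [0, -0.03, -0.011, 0.001, 0.0, -0.0, 0.2], [0, -0.031, -0.011, 0.002, 0.1, -0.0, 0.1], [0, -0.031, -0.011, 0.001, 0.0, -0.0, 0.2], [0, -0.03, -0.011, 0.002, 0.1, -0.0, 0.1], [0, -0.031, -0.012, 0.001, 0.0, -0.1, 0.2]]
[ 0.43394467 -0.1717486   0.29038479]
```

>>> {"method": "jog_arm", "body": {"rows": [[0,-0.025,-0.012,0.002,0,0,0.1],[0,-0.031,-0.012,0.002,0,0,0.2],[0,-0.031,-0.012,0.002,0,0,0.1],[0,-0.031,-0.011,0.002,0,0,0.2],[0,-0.031,-0.011,0.002,0,0,0.1],[0,-0.03,-0.011,0.001,0,0,0.2],[0,-0.031,-0.011,0.002,0,0,0.1],[0,-0.031,-0.011,0.001,0,0,0.2],[0,-0.03,-0.011,0.002,0,0,0.1],[0,-0.036,-0.012,0.001,0,0,0.2],[0,0,0,0,0,0,0],[0,0,0,0,0,0,0]]}}

```text
time_s: 8.47
tool_pos: [0.4328, -0.1728, 0.288]
tool_rot: [179.9, 0.0, 98.9]
force: [0.2, 0.1, -0.5]
grip_width: 0.087
```

```bash
python3 -c "
from wl import *
measure('top','t4',tin=(.631,.178),td=(.66,.179),tea=(.492,-.16),bd=(.69,-.196))
measure('scene','s4',tin=(.631,.178),td=(.66,.179),tea=(.492,-.16),bd=(.69,-.196))
measure('wrist','w4',tea=(.492,-.16))
"
```

```text
8.4667 [ 0.4328 -0.1728  0.288 ] [1.799e+02 2.000e-02 9.886e+01] F [ 0.2  0.1 -0.5] w 0.087 q [-18.   1.  37. 118.  -0.  62. 118.]
tindock 302 [0.6749 0.1809] 1.77 0.0029 0.0229
boxdock 378 [ 0.6923 -0.1952] -2.48 0.003 0.0227
tin 937 ((633.3621215820312, 178.4562530517578), 43.746952056884766) [[0.5925, 0.1384, 0.0337], [0.6742, 0.2202, 0.0438]]
tea 739 (array([ 0.49806619, -0.15911288]), (56.61448669433594, 135.0941619873047), 9.600505828857422) [ 0.5011 -0.1315  0.0689]
tindock 253 [0.6733 0.1762] 1.77 0.0039 0.0205
boxdock 456 [ 0.6907 -0.1998] -2.66 0.0042 0.0203
tin 597 ((633.4835815429688, 176.51768493652344), 45.46171188354492) [[0.5911, 0.1348, 0.0331], [0.6741, 0.2188, 0.0413]]
tea 732 (array([ 0.48544815, -0.16523138]), (54.45228576660156, 135.1040802001953), 8.884879112243652) [ 0.4736 -0.1535  0.0672]
tea 6580 (array([ 0.49577429, -0.16351193]), (34.42850112915039, 135.0606231689453), 9.88881778717041) [ 0.4922 -0.1749  0.0666]
```

View pics/t4.png

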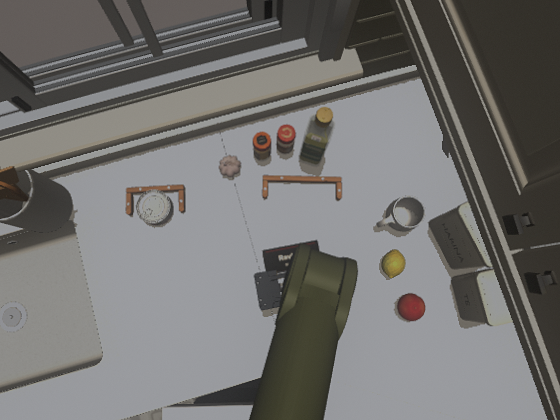

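>>> {"method": "jog_arm", "body": {"rows": [[0,0.001,0.001,0.015,0,0,-0.2],[0,0,0.001,0.02,0,0,-0.2],[0,0.001,0,0.02,0,0,0],[0,0,0,0.017,0,0,0],[0,0,0,0.012,0,0,0],[0,0,0,0.008,0,0,0],[0,0,0,0,0,0,0],[0,0,0,0,0,0,0]]}}

```text
time_s: 9.28
tool_pos: [0.4355, -0.1677, 0.1958]
tool_rot: [-180.0, -0.0, 99.6]
force: [0.1, -0.4, -0.8]
grip_width: 0.0871
```

```bash
cat > path.py <<'E'
from plan import *
from scipy.optimize import brentq
def rows(c0,h0,cT,hT,n,a=50,b=60,tail=18,ds=0.0435,free=None):
    # box centre follows its heading: h0 ->-p over a mm, hold, -> hT over b mm, tail straight
    L=np.linalg.norm(np.subtract(cT,c0))*1000
    def run(p,L):
        s=np.linspace(0,L,400); h=np.interp(s,[0,a,max(L-b-tail,a+.1),L-tail],[h0,-p,-p,hT])
        hr=np.radians((h[1:]+h[:-1])/2); st=(L/399)/1000
        x=np.r_[0,np.cumsum(np.cos(hr)*st)]+c0[0]; y=np.r_[0,np.cumsum(np.sin(hr)*st)]+c0[1]; return s,x,y,h
    nT=np.radians(hT)
    def err(p,L): s,x,y,h=run(p,L); d=[x[-1]-cT[0],y[-1]-cT[1]]; return -np.sin(nT)*d[0]+np.cos(nT)*d[1], np.cos(nT)*d[0]+np.sin(nT)*d[1]
    for _ in range(6):
        p=brentq(lambda p:err(p,L)[0],-30,60); L-=err(p,L)[1]*1000
    s,x,y,h=run(p,L); print("peak",-p,"L",L)
    o=status.get_obs(); P=np.array(o["tool_pos"]); Rm=R.from_euler('xyz',[180,0,90+h0],degrees=True); z=P[2]
    u=np.linspace(0,1,n+1)[1:]; u=u*L
    for si in u:
        X,Y,H=(np.interp(si,s,v) for v in(x,y,h)); hr=np.radians(H)
        t=np.array([X-ds*np.cos(hr),Y-ds*np.sin(hr),z]); d=Rm.inv().apply(t-P).round(3)
        Rt=R.from_euler('xyz',[180,0,90+H],degrees=True); w=(Rm.inv()*Rt).as_rotvec(degrees=True).round(1)
        P=P+Rm.apply(d); Rm=Rm*R.from_rotvec(w,degrees=True)
        print([0,d[0],d[1],0,0,0,w[2]], np.round(P[:2],4), round(H,1))
E
python3 -c "
from path import *
o=status.get_obs();print(o['tool_pos'],o['tool_rot'],o['force'])
rows((.493,-.1615),9.3,(.6575,-.1963),-2.5,26)"
```

```text
[ 0.43546415 -0.16772259  0.19576999] [-1.79984462e+02 -6.12724489e-03  9.96426120e+01] [ 0.06880889 -0.35817723 -0.83522362]
peak -22.05047714150039 L 170.18521332029135
[0, np.float64(-0.0), np.float64(0.021), 0, 0, 0, np.float64(4.1)] [ 0.4562 -0.1643] 5.2
[0, np.float64(0.003), np.float64(0.007), 0, 0, 0, np.float64(4.1)] [ 0.4629 -0.1607] 1.1
[0, np.float64(0.002), np.float64(0.006), 0, 0, 0, np.float64(4.1)] [ 0.4688 -0.1586] -3.0
[0, np.float64(0.003), np.float64(0.007), 0, 0, 0, np.float64(4.1)] [ 0.476 -0.156] -7.1
[0, np.float64(0.003), np.float64(0.007), 0, 0, 0, np.float64(4.1)] [ 0.4833 -0.1539] -11.2
[0, np.float64(0.003), np.float64(0.006), 0, 0, 0, np.float64(4.1)] [ 0.4898 -0.1521] -15.3
[0, np.float64(0.003), np.float64(0.007), 0, 0, 0, np.float64(4.1)] [ 0.4973 -0.151 ] -19.4
[0, np.float64(0.002), np.float64(0.006), 0, 0, 0, np.float64(2.7)] [ 0.5036 -0.1511] -22.1
[0, np.float64(-0.0), np.float64(0.007), 0, 0, 0, np.float64(-0.0)] [ 0.5101 -0.1538] -22.1
[0, np.float64(-0.0), np.float64(0.007), 0, 0, 0, np.float64(-0.0)] [ 0.5166 -0.1564] -22.1
[0, np.float64(-0.
[... 761 characters left out ...]
0.007), 0, 0, 0, np.float64(-2.1)] [ 0.5696 -0.1839] -11.6
[0, np.float64(-0.001), np.float64(0.006), 0, 0, 0, np.float64(-2.2)] [ 0.5753 -0.186 ] -9.4
[0, np.float64(-0.002), np.float64(0.007), 0, 0, 0, np.float64(-2.1)] [ 0.5819 -0.1892] -7.3
[0, np.float64(-0.001), np.float64(0.006), 0, 0, 0, np.float64(-2.1)] [ 0.5877 -0.1909] -5.2
[0, np.float64(-0.002), np.float64(0.007), 0, 0, 0, np.float64(-2.2)] [ 0.5945 -0.1935] -3.0
[0, np.float64(0.0), np.float64(0.006), 0, 0, 0, np.float64(-0.5)] [ 0.6005 -0.1939] -2.5
[0, np.float64(0.0), np.float64(0.007), 0, 0, 0, np.float64(-0.0)] [ 0.6075 -0.1942] -2.5
[0, np.float64(0.0), np.float64(0.007), 0, 0, 0, np.float64(-0.0)] [ 0.6145 -0.1945] -2.5
```

>>> {"method": "jog_arm", "body": {"rows": [[0,0,0.005,0,0,0,0],[0,0,0.006,0,0,0,0],[0,0,0.004,0,0,0,0],[0,0,0.006,0,0,0,4.1],[0,0.003,0.007,0,0,0,4.1],[0,0.002,0.006,0,0,0,4.1],[0,0.003,0.007,0,0,0,4.1],[0,0.003,0.007,0,0,0,4.1],[0,0.003,0.006,0,0,0,4.1],[0,0.003,0.006,0,0,0,4.1],[0,0.002,0.004,0,0,0,2.7],[0,0,0.003,0,0,0,0]]}}

```text
time_s: 10.28
tool_pos: [0.5044, -0.151, 0.1961]
tool_rot: [180.0, -0.0, 68.2]
force: [-0.8, -0.0, 0.4]
grip_width: 0.0873
```

```bash
python3 -c "
from wl import *
measure('top','t5',tea=(.543,-.17),bd=(.69,-.196))
measure('scene','s5',tea=(.543,-.17))
cv2.imwrite('pics/t5c.png',cv2.resize(cv2.imread('pics/t5.png')[120:320,210:410],None,fx=3,fy=3))
"
```

```text
10.2833 [ 0.5044 -0.151   0.1961] [ 1.7996e+02 -2.0000e-02  6.8180e+01] F [-0.8 -0.   0.4] w 0.087 q [-20.  18.  39. 114. -14.  52.  94.]
boxdock 386 [ 0.6922 -0.1953] -2.5 0.0031 0.0226
tea 25 (array([ 0.58340558, -0.11247118]), (4.442439079284668, 32.9549674987793), 62.6226921081543) [ 0.5852 -0.1134  0.0682]
tea 154 (array([ 0.54747223, -0.16793622]), (53.0781135559082, 154.7513427734375), 7.416449069976807) [ 0.5565 -0.199   0.0677]
```

View pics/t5c.png

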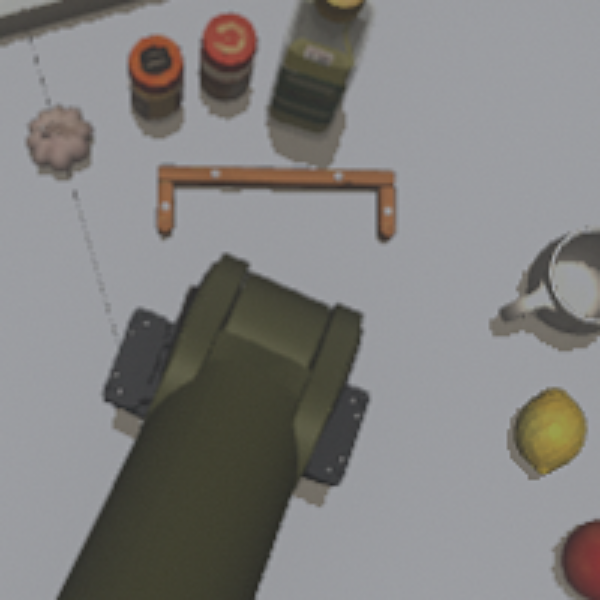

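```bash
python3 -c "
from wl import *
measure('wrist','w5',tea=(.545,-.168))
a=cv2.imread('pics/w5.png');b=cv2.imread('pics/s5.png')[130:330,170:430]
cv2.imwrite('pics/ws5.png',np.vstack([cv2.resize(a,(390,292)),cv2.resize(b,(390,300))]))
"
```

```text
10.3833 [ 0.504  -0.1517  0.1961] [1.7994e+02 1.0000e-02 6.8280e+01] F [-0.8  0.8  0.8] w 0.087 q [-20.  18.  39. 114. -14.  52.  94.]
tea 3234 (array([ 0.5235874 , -0.15676306]), (112.06568145751953, 65.69061279296875), 68.16072845458984) [ 0.5046 -0.1861  0.0639]
```

View pics/ws5.png

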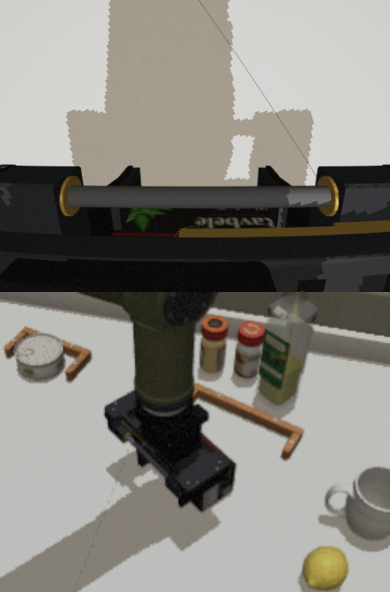

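>>> {"method": "jog_arm", "body": {"rows": [[0,0,0.005,0,0,0,0],[0,0,0.007,0,0,0,0],[0,0,0.008,0,0,0,0],[0,0,0.008,0,0,0,0],[0,0,0.007,0,0,0,0],[0,0,0.006,0,0,0,0],[0,-0.002,0.006,0,0,0,-2],[0,-0.001,0.007,0,0,0,-2.1],[0,-0.002,0.006,0,0,0,-2.2],[0,-0.001,0.007,0,0,0,-2.1],[0,-0.002,0.007,0,0,0,-2.1],[0,-0.001,0.006,0,0,0,-2.2]]}}

```text
time_s: 11.43
tool_pos: [0.5766, -0.1874, 0.1956]
tool_rot: [180.0, 0.0, 80.9]
force: [-0.8, -0.2, -0.2]
grip_width: 0.0869
```

>>> {"method": "jog_arm", "body": {"rows": [[0,-0.002,0.007,0,0,0,-2.1],[0,-0.001,0.006,0,0,0,-2.1],[0,-0.002,0.005,0,0,0,-2.2],[0,0,0.003,0,0,0,-0.6],[0,0,0.002,0,0,0,0]]}}

```text
time_s: 11.85
tool_pos: [0.5986, -0.1946, 0.1956]
tool_rot: [-180.0, 0.0, 87.8]
force: [0.5, 0.4, -0.4]
grip_width: 0.087
```

```bash
python3 -c "
from wl import *
measure('top','t6',tea=(.64,-.196),bd=(.69,-.196))
measure('scene','s6',tea=(.64,-.196))
a=cv2.imread('pics/t6.png')[120:300,200:400];b=cv2.imread('pics/s6.png')[150:330,200:400]
cv2.imwrite('pics/ts6.png',cv2.resize(np.hstack([a,b]),None,fx=2,fy=2))
"
```

```text
11.85 [ 0.5986 -0.1946  0.1956] [-1.7999e+02  1.0000e-02  8.7820e+01] F [ 0.5  0.4 -0.4] w 0.087 q [-10.  29.  32.  99. -18.  57. 117.]
boxdock 159 [ 0.6923 -0.1949] -2.26 0.0032 0.0226
tea 108 (array([ 0.66276227, -0.14216399]), (24.539464950561523, 28.894357681274414), 87.58995056152344) [ 0.6643 -0.1397  0.068 ]
tea 121 (array([ 0.60489447, -0.1759978 ]), (97.1329345703125, 56.646244049072266), 67.81470489501953) [ 0.6109 -0.1789  0.0648]
```

View pics/ts6.png

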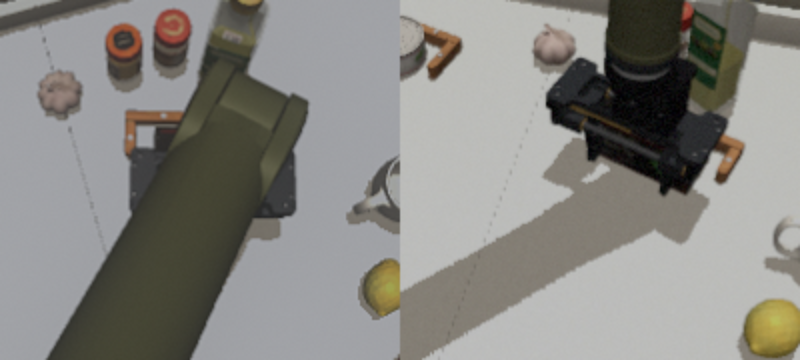

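```bash
python3 -c "
from wl import *
for c in('top','scene'):
    p=cams.camera_params(c);im,d=cams.read_camera(c);W=cloud(c,p,d);W[d<=0]=np.nan
    o=outline_of(c,'oil_bottle')[0];m=o['pixels'];print(c,'bottle',o['conf'],np.nanpercentile(W[m],[3,50,97],axis=0).round(3).tolist())
    k=(W[...,2]>.1)&(abs(W[...,1]+.2)<.15)&(W[...,0]<.9)&~m
    for z in np.arange(.1,.6,.05):
        q=k&(W[...,2]>z)&(W[...,2]<z+.05); print(round(z,2),np.sort(W[q][:,0])[-400::60].round(3) if q.any() else '')
"
```

```text
11.95 [ 0.5985 -0.1941  0.1956] [179.99  -0.    87.82] F [ 0.   0.5 -0.1] w 0.087 q [-10.  29.  32.  99. -18.  57. 117.]
top bottle 0.65 [[0.736, -0.259, 0.002], [0.754, -0.218, 0.202], [0.8, -0.19, 0.271]]
0.1 [0.769 0.775 0.78  0.784 0.79  0.795 0.803]
0.15 [0.56]
0.2 [0.892 0.894 0.895 0.896 0.897 0.898 0.899]
0.25 [0.884 0.891 0.895 0.899]
0.3 [0.898]
0.35 [0.55]
0.4 [0.616 0.618 0.621 0.624 0.627 0.632 0.639]
0.45 [0.553 0.556 0.559 0.561 0.564 0.568 0.572]
0.5 [0.778 0.787 0.795 0.805 0.813 0.822 0.831]
0.55 [0.784 0.788 0.791 0.796 0.801 0.806 0.813]
scene bottle 0.93 [[0.736, -0.26, 0.018], [0.748, -0.234, 0.152], [0.779, -0.199, 0.268]]
0.1 [0.612 0.615 0.618 0.621 0.624 0.63  0.794]
0.15 [0.577 0.583 0.591 0.601 0.611 0.626 0.887]
0.2 [0.88  0.882 0.884 0.887 0.89  0.894 0.897]
0.25 [0.569 0.571 0.574 0.578 0.585 0.593 0.898]
0.3 [0.566 0.568 0.571 0.573 0.578 0.584 0.594]
0.35 [0.573 0.578 0.583 0.588 0.594 0.6   0.608]
0.4 [0.581 0.586 0.591 0.598 0.605 0.614 0.627]
0.45 [0.518 0.522 0.526 0.532 0.537 0.546 0.556]
0.5 [0.465 0.47  0.475 0.481 0.492 0.654 0.686]
0.55 [0.398 0.401 0.405 0.409 0.413 0.42  0.43 ]
```

>>> {"method": "jog_arm", "body": {"rows": [[0,0,0.003,0,0,0,0],[0,0,0.004,0,0,0,0],[0,0,0.003,0,0,0,0],[0,0,0.002,0,0,0,0],[0,0,0.001,0,0,0,0],[0,0,0,0,0,0,0]]}}

```text
time_s: 12.65
tool_pos: [0.6115, -0.1946, 0.1958]
tool_rot: [180.0, 0.0, 87.9]
force: [0.3, -0.1, -0.1]
grip_width: 0.0871
```

>>> {"method": "jog_arm", "body": {"rows": [[0,0,0.001,0,0,0,0],[0,0,0,0,0,0,0]]}}

```text
time_s: 12.82
tool_pos: [0.6122, -0.1947, 0.1957]
tool_rot: [180.0, 0.0, 87.9]
force: [-0.7, 0.3, -0.0]
grip_width: 0.0869
```

>>> {"method": "jog_arm", "body": {"rows": [[0,0,0.001,0,0,0,0],[0,0,0,0,0,0,0]]}}

```text
time_s: 12.98
tool_pos: [0.6132, -0.1947, 0.1958]
tool_rot: [180.0, -0.0, 87.9]
force: [-0.5, -0.1, -0.1]
grip_width: 0.0871
```

>>> {"method": "jog_arm", "body": {"rows": [[0,0,0.001,0,0,0,0],[0,0,0,0,0,0,0]]}}

```text
time_s: 13.15
tool_pos: [0.6142, -0.1948, 0.1957]
tool_rot: [-180.0, -0.0, 87.9]
force: [-1.4, -0.0, -0.6]
grip_width: 0.0871
```

>>> {"method": "jog_arm", "body": {"rows": [[0,0,0.001,0,0,0,0],[0,0,0,0,0,0,0]]}}

```text
time_s: 13.32
tool_pos: [0.6145, -0.1949, 0.1956]
tool_rot: [-179.9, -0.0, 87.8]
force: [-4.3, 0.5, 2.9]
grip_width: 0.0869
```

>>> {"method": "jog_arm", "body": {"rows": [[0,0,0.001,0,0,0,0],[0,0,0,0,0,0,0]]}}

```text
time_s: 13.48
tool_pos: [0.6149, -0.195, 0.1955]
tool_rot: [-179.8, -0.1, 87.8]
force: [-6.9, 1.9, 5.0]
grip_width: 0.0872
```

>>> {"method": "jog_arm", "body": {"rows": [[0,0,-0.003,0,0,0,0],[0,0,-0.005,0,0,0,0],[0,0,-0.01,0,0,0,0],[0,0,-0.015,0,0,0,0],[0,0,-0.02,0,0,0,0],[0,0,-0.025,-0.005,0,0,0],[0,0,-0.02,-0.02,0,0,0],[0,0.01,-0.02,-0.03,0,0,0],[0,0.025,-0.01,-0.03,0,0,0],[0,0.035,0,-0.02,0,0,0],[0,0.04,0,-0.01,0,0,0],[0,0.04,0,0,0,0,0]]}}

```text
time_s: 14.48
tool_pos: [0.4946, -0.0394, 0.3143]
tool_rot: [179.5, -0.1, 87.8]
force: [1.2, -0.3, -0.1]
grip_width: 0.0866
```

>>> {"method": "jog_arm", "body": {"rows": [[0,0.035,0,0,0,0,0],[0,0.02,0,0,0,0,0],[0,0.01,0,0,0,0,0],[0,0,0,0,0,0,0],[0,0,0,0,0,0,0],[0,0,0,0,0,0,0]]}}

```text
time_s: 14.98
tool_pos: [0.4963, 0.0227, 0.3107]
tool_rot: [180.0, 0.0, 87.7]
force: [-0.2, -0.7, -0.3]
grip_width: 0.0872
```

```bash
python3 -c "
from wl import *
for c in('top','scene'):
    measure(c,c+'7',tin=(.631,.178),td=(.66,.179),tea=(.657,-.197),bd=(.69,-.196))
"
```

```text
14.9833 [0.4963 0.0227 0.3107] [1.7998e+02 4.0000e-02 8.7700e+01] F [-0.2 -0.7 -0.3] w 0.087 q [-32.   4.  28. 112.  -2.  65.  84.]
tindock 318 [0.675  0.1805] 2.2 0.0031 0.023
boxdock 210 [ 0.6928 -0.1952] -2.59 0.0032 0.0228
tin 592 ((633.91357421875, 179.1742706298828), 43.76873779296875) [[0.615, 0.1369, 0.0335], [0.675, 0.2207, 0.0435]]
tea 1513 (array([ 0.69064679, -0.19773871]), (133.6920928955078, 130.73419189453125), 87.86544799804688) [ 0.6587 -0.1974  0.0685]
tindock 0
boxdock 282 [ 0.691  -0.2001] -2.68 0.0071 0.0212
tin 77 ((611.533203125, 165.46145629882812), 36.87549591064453) [[0.5966, 0.1329, 0.0335], [0.6314, 0.1891, 0.041]]
tea 1374 (array([ 0.68864795, -0.20112524]), (135.1529998779297, 129.54852294921875), 87.6845932006836) [ 0.6575 -0.2065  0.0674]
```

View pics/top7.png

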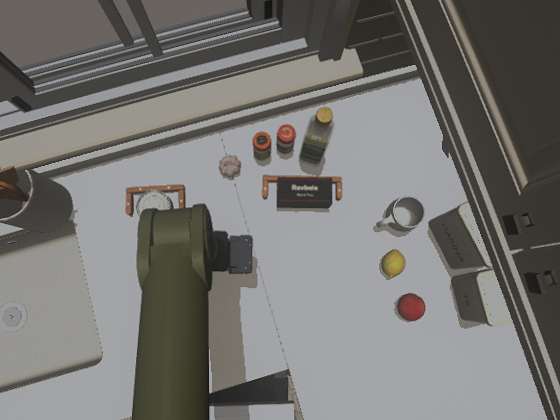

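```bash
python3 -c "
from wl import *
for c in('top','scene'):
    im,d,W=look(c,c+'8'); W0=np.load(c+'.npz')['W']
    P=W[near(W,(.657,-.197),.085,.060,.078)&(W[...,0]<.705)]; print(c,rect_fit(P),np.percentile(P,[1,99],axis=0).round(3).tolist())
    for n,ctr in(('garlic',(.733,-.012)),('mug',None),('lemon',None),('spice_jar_a',None),('oil_bottle',None)):
        o=outline_of(c,n); print(n,[np.round(a['box']).tolist() for a in o[:2]])
    print('bg diff px', end=' ')
    i0=np.load(c+'.npz')['im'].astype(int); df=abs(im-i0).sum(2)>60; ys,xs=np.nonzero(df); h=cv2.connectedComponentsWithStats(df.astype(np.uint8))[2]; print([r.tolist() for r in h[1:] if r[4]>25])
"
```

```text
15.0833 [0.4963 0.0227 0.3107] [1.7999e+02 2.0000e-02 8.7670e+01] F [-0.7 -0.3 -0.7] w 0.087 q [-32.   4.  28. 112.  -2.  65.  84.]
top (array([ 0.65808795, -0.19651437]), (133.5088348388672, 66.6505355834961), 88.55889129638672) [[0.625, -0.262, 0.063], [0.691, -0.13, 0.073]]
garlic [[222.0, 156.0, 239.0, 176.0]]
mug [[375.0, 194.0, 424.0, 232.0]]
lemon [[379.0, 248.0, 404.0, 277.0]]
spice_jar_a [[253.0, 134.0, 270.0, 162.0], [276.0, 128.0, 295.0, 156.0]]
oil_bottle [[300.0, 106.0, 335.0, 168.0], [377.0, 193.0, 424.0, 231.0]]
bg diff px [[278, 177, 54, 4, 155], [275, 182, 57, 30, 1526], [130, 189, 127, 231, 21072], [261, 239, 64, 43, 1920], [314, 270, 16, 10, 38], [309, 280, 9, 11, 27], [0, 378, 108, 42, 2347], [213, 405, 38, 15, 537]]
scene (array([ 0.65705927, -0.19979803]), (136.4521942138672, 69.05181884765625), 88.18179321289062) [[0.624, -0.267, 0.06], [0.69, -0.134, 0.071]]
garlic [[268.0, 162.0, 286.0, 184.0], [370.0, 298.0, 400.0, 329.0]]
mug [[385.0, 243.0, 445.0, 296.0]]
lemon [[370.0, 298.0, 402.0, 329.0]]
spice_jar_a [[303.0, 147.0, 323.0, 185.0], [327.0, 148.0, 344.0, 192.0]]
oil_bottle [[340.0, 106.0, 384.0, 210.0]]
bg diff px [[0, 0, 250, 209, 18190], [296, 187, 65, 59, 2301], [118, 192, 198, 156, 9808], [0, 277, 14, 34, 220], [0, 311, 36, 92, 1629], [25, 326, 42, 52, 605], [14, 349, 25, 35, 117], [74, 352, 65, 62, 1789], [15, 404, 21, 16, 142]]
```

```bash
python3 -c "
from h import *
p=cams.camera_params('top'); im=cv2.imread('pics/top8.png').astype(float); g=cv2.cvtColor(im.astype(np.uint8),cv2.COLOR_BGR2GRAY).astype(float)
B=im[...,0]
def edge(img,cols,r0,r1,sgn,z):
    pts=[]
    for c in cols:
        gr=np.clip(sgn*np.gradient(img[r0:r1,c]),0,None); k=np.argmax(gr); a=slice(max(k-2,0),k+3); r=np.arange(r0,r1)[a]; pts.append([c,(r*gr[a]).sum()/gr[a].sum()])
    W=atz(p,pts,z); q=cv2.fitLine(np.float32(W[:,:2]*1000),cv2.DIST_HUBER,0,.5,.01,.01).ravel()
    res=np.std((W[:,:2]*1000-q[2:])@[-q[1],q[0]]); a=np.degrees(np.arctan2(-q[0],q[1])); a=(a+90)%180-90; print('yaw',round(a,2),'res',res.round(2),'mid',W.mean(0).round(4))
print('box front');edge(g,range(283,327),203,216,1,.069)
print('rail back edge');edge(B,range(268,298),168,181,-1,.022)
print('rail back edge R');edge(B,range(268,338),168,181,-1,.022)
print('box far edge (brown to black)');edge(im[...,2],range(283,327),176,190,-1,.069)
"
```

```text
box front
yaw -1.68 res 0.65 mid [ 0.6129 -0.1953  0.069 ]
rail back edge
yaw -2.63 res 0.19 mid [ 0.7084 -0.1467  0.022 ]
rail back edge R
yaw -2.69 res 0.47 mid [ 0.7059 -0.1982  0.022 ]
box far edge (brown to black)
yaw -1.42 res 7.6 mid [ 0.6887 -0.1984  0.069 ]
```

```bash
python3 -c "
from plan import *
plan((.565,-.187,.28),87.0,7,0)"
```

```text
[[0, -0.03, 0.011, 0.004, 0.0, -0.0, 0.1], [0, -0.03, 0.011, 0.004, 0.0, -0.0, 0.1], [0, -0.03, 0.011, 0.005, 0.0, -0.0, 0.1], [0, -0.03, 0.011, 0.004, 0.0, -0.0, 0.1], [0, -0.03, 0.011, 0.005, 0.0, -0.0, 0.2], [0, -0.029, 0.011, 0.004, 0.0, -0.0, 0.1], [0, -0.03, 0.012, 0.005, 0.0, -0.0, 0.2]]
```

>>> {"method": "jog_arm", "body": {"rows": [[0,-0.03,0.011,0.004,0,0,0.1],[0,-0.03,0.011,0.004,0,0,0.1],[0,-0.03,0.011,0.005,0,0,0.1],[0,-0.03,0.011,0.004,0,0,0.1],[0,-0.03,0.011,0.005,0,0,0.2],[0,-0.029,0.011,0.004,0,0,0.1],[0,-0.03,0.012,0.005,0,0,0.2],[0,0,0,0,0,0,0],[0,0,0,0,0,0,0],[0,0,0,0,0,0,0]]}}

```text
time_s: 16.52
tool_pos: [0.5652, -0.1869, 0.2794]
tool_rot: [-180.0, -0.0, 87.0]
force: [1.3, 1.4, -0.4]
grip_width: 0.0872
```

>>> {"method": "jog_arm", "body": {"rows": [[0,0,0,0.015,0,0,0],[0,0,0,0.02,0,0,0],[0,0,0,0.02,0,0,0],[0,0,0,0.018,0,0,0],[0,0,0,0.011,0,0,0],[0,0,0,0,0,0,0],[0,0,0.006,0,0,0,0],[0,0,0.008,0,0,0,0],[0,0,0.008,0,0,0,0],[0,0,0.006,0,0,0,0],[0,0,0.004,0,0,0,0],[0,0,0.004,0,0,0,0]]}}

```text
time_s: 17.52
tool_pos: [0.602, -0.1893, 0.1962]
tool_rot: [180.0, 0.0, 87.0]
force: [-0.0, -0.3, 0.6]
grip_width: 0.0866
```

>>> {"method": "jog_arm", "body": {"rows": [[0,0,0.004,0,0,0,0],[0,0,0.003,0,0,0,0],[0,0,0.002,0,0,0,0],[0,0,0.001,0,0,0,0],[0,0,0,0,0,0,0]]}}

```text
time_s: 17.93
tool_pos: [0.6112, -0.1898, 0.1957]
tool_rot: [-180.0, -0.0, 87.0]
force: [0.3, 0.7, 0.5]
grip_width: 0.0875
```

>>> {"method": "jog_arm", "body": {"rows": [[0,0,0.001,0,0,0,0],[0,0,0.001,0,0,0,0],[0,0,0,0,0,0,0]]}}

```text
time_s: 18.18
tool_pos: [0.6132, -0.1899, 0.1958]
tool_rot: [180.0, -0.0, 87.0]
force: [-0.3, -0.2, 0.3]
grip_width: 0.0871
```

>>> {"method": "jog_arm", "body": {"rows": [[0,0,0.001,0,0,0,0],[0,0,0,0,0,0,0]]}}

```text
time_s: 18.35
tool_pos: [0.6142, -0.1899, 0.1958]
tool_rot: [180.0, -0.0, 87.0]
force: [0.2, 0.3, -1.3]
grip_width: 0.0871
```

>>> {"method": "jog_arm", "body": {"rows": [[0,0,0.001,0,0,0,0],[0,0,0,0,0,0,0]]}}

```text
time_s: 18.52
tool_pos: [0.6148, -0.19, 0.1957]
tool_rot: [-179.9, -0.0, 87.0]
force: [-3.0, 0.2, 1.7]
grip_width: 0.087
```

>>> {"method": "jog_arm", "body": {"rows": [[0,0,0.001,0,0,0,0],[0,0,0,0,0,0,0]]}}

```text
time_s: 18.68
tool_pos: [0.6151, -0.1901, 0.1956]
tool_rot: [-179.8, -0.1, 87.0]
force: [-5.9, 0.4, 4.4]
grip_width: 0.0872
```

>>> {"method": "jog_arm", "body": {"rows": [[0,0,-0.003,0,0,0,0],[0,0,-0.005,0,0,0,0],[0,0,-0.01,0,0,0,0],[0,0,-0.015,0,0,0,0],[0,0,-0.02,0,0,0,0],[0,0,-0.025,-0.005,0,0,0],[0,0,-0.03,-0.02,0,0,0],[0,0.01,-0.025,-0.03,0,0,0],[0,0.03,-0.015,-0.03,0,0,0],[0,0.035,0,-0.02,0,0,0],[0,0.04,0,-0.01,0,0,0],[0,0.035,0,0,0,0,0]]}}

```text
time_s: 19.68
tool_pos: [0.4779, -0.0331, 0.3119]
tool_rot: [179.6, -0.2, 86.9]
force: [1.4, -0.3, 0.1]
grip_width: 0.0869
```

>>> {"method": "jog_arm", "body": {"rows": [[0,0.02,0,0,0,0,0],[0,0.01,0,0,0,0,0],[0,0,0,0,0,0,0],[0,0,0,0,0,0,0],[0,0,0,0,0,0,0],[0,0,0,0,0,0,0]]}}

```text
time_s: 20.18
tool_pos: [0.4788, -0.0068, 0.3083]
tool_rot: [-180.0, 0.0, 86.8]
force: [-0.6, -0.0, 0.1]
grip_width: 0.0873
```

```bash
python3 -c "
from wl import *
for c in('top','scene'):
    im,d,W=look(c,c+'9')
    P=W[near(W,(.657,-.197),.085,.060,.078)&(W[...,0]<.705)]; print(c,rect_fit(P))
    P=W[near(W,(.631,.178),.065,.033,.047)]; print('tin',len(P),cv2.minEnclosingCircle(np.float32(P[:,:2]*1000)))
a=cv2.imread('pics/top9.png')[100:220,110:350]; cv2.imwrite('pics/t9c.png',cv2.resize(a,None,fx=3.3,fy=3.3,interpolation=cv2.INTER_CUBIC))
"
```

```text
20.1833 [ 0.4788 -0.0068  0.3083] [-1.7999e+02  3.0000e-02  8.6770e+01] F [-0.6 -0.   0.1] w 0.087 q [-31.   1.  29. 115.  -1.  64.  85.]
top (array([ 0.65854187, -0.19638562]), (134.03472900390625, 67.26194763183594), 87.33393096923828)
tin 935 ((633.2737426757812, 179.04092407226562), 43.73286819458008)
scene (array([ 0.65788043, -0.20005853]), (136.5705108642578, 67.76692199707031), 88.27579498291016)
tin 1 ((602.4718017578125, 146.5392608642578), 9.999999747378752e-05)
```

View pics/t9c.png

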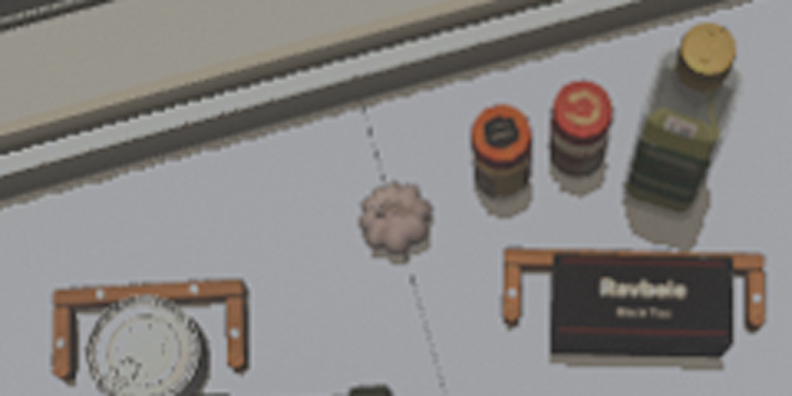

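```bash
python3 -c "
from cell import env; print(env.sign_off())"
```

```text
the job is handed in; nothing more can be done
None
```

The tin and the tea box are both pushed into their docks and resting against the back rails, and the job was handed in at about 20 s of the 54 s allowed. I slid the tin in first, held between two spread fingers. I then slid the tea box in with the open fingers along a curved path that turned it square.

- **Tin:** the fingers met firm resistance of about 4 N at the rail. The top camera puts its centre about 42 mm in front of the rail, against 43 mm for a seated tin.
- **Tea box:** after the first push the camera showed it possibly 1° off square, so I pressed it lightly a second time, up to about 6 N. The top camera then gave −2.7° for the box and −2.5 to −2.7° for the rail. The scene camera still read −1.7° for the box, which disagrees by about 1°. The rail contact felt the same in both pushes, so I trust the top camera.
- **Bystanders:** before the second press, the camera comparison showed no movement of the garlic, mug, lemon, oil bottle or spice jars. I did not repeat it afterwards. The last picture shows the garlic, jars and bottle in place; it does not cover the mug or lemon.
- **Hand:** it was raised and touching nothing at hand-in.
- **Unconfirmed:** the scene camera's view of the tin was blocked by the arm at the end, so only the top camera confirms its final position.

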